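# Recover the steel grinding balls

## Robot

A 6-joint arm with a two-finger parallel gripper is mounted at the origin on the work surface. World frame = base frame: x ahead of the robot, y to its left, z up, the work surface at z = 0. Lengths are in m, angles in rad, forces in N, time in s.
With the tool pointing down it reaches from about 0.3 to 0.85 m from the base axis. Payload 5.4 kg.
Tool frame: the origin (TCP) lies midway between the tips of the shut fingers; the grasp point (between the pads) lies 19 mm behind it; z points along the fingers, y is the line along which they close (so a half turn about z gives the same grasp; the last joint's range is limited). The gripper opens to 85 mm and grips with 20 to 120 N. Pads are 22 mm wide; open, the fingers measure 114 mm over their backs; the gripper's body (76 mm by 85 mm) begins 54 mm behind the grasp point. The pads swing forward as they close: fully open they stand 13 mm farther back than shut.
Start: joints at [1.075, 0.158, 1.597, -0, 1.386, -0.21], TCP at [0.162, 0.552, 0.205] pointing down, gripper open.
Joint ranges: [-2.91, 2.91], [-0.94, 2.29], [0.18, 2.7], [-1.29, 4.43], [0.17, 2.64], [-3, 3]. Speed limits (rad/s): [2.57, 2.57, 3.14, 3.14, 3.14, 3.14].

## Interface

Orientations are given as a unit quaternion [x, y, z, w].
In Python, from station import robot gives the robot as it stands. Calls block until the motion is done:
- robot.movep(position, orientation): joint-space move of the TCP to a pose.
- robot.servo_line(position, frame=None, feed=0.15, force_limit=None): straight line of the TCP; frame=None keeps the orientation; feed is the mean speed in m/s. With force_limit (N) it stops when the force on the tool has changed by that much, and returns True; else False.
- robot.movej(angles): joint-space move.
- robot.grip(opening, squeeze=None): finger opening in m; squeeze is the grip in N (None keeps the last); returns when the fingers have stopped.
- robot.hold(seconds).
- robot.ik(position, orientation): joint angles nearest the present ones, or None.
- robot.read_camera(name): name is "scene" or "top"; returns a dict with "color" (480x640x3 uint8, red, green, blue), "fx", "fy", "cx", "cy" (pixels), "D" ([k1, k2, p1, p2, k3] as OpenCV has them; the pictures are not rectified), "world_to_cam" (4x4, takes a point from world to camera coordinates). Camera axes: x right, y down, z forward; pixel columns grow to the right and rows downward; lengths in m; the calibration is good to about 2 mm. A picture is of the moment at which its call begins. There is no depth.
A pose or a line that the arm cannot do raises robot.MotionError and nothing moves.
- robot.hand_in(): hands the job in; it is judged then, once.
Readings, each from a call of its own:
- robot.current_time_s(): time.
- robot.current_qpos(): joint angles.
- robot.current_joint_velocities(): joint speeds.
- robot.current_effort(): joint torques, N m.
- robot.current_eef_pos(): TCP position.
- robot.current_eef_rot(): TCP orientation.
- robot.current_force(): force on the tool from outside, world axes, zero at the start.
- robot.current_moment(): the same for the moment, N m.
- robot.current_finger_gap(): finger opening in m.
- robot.current_grip_force(): force on a finger pad.
Only numpy, scipy, OpenCV 4.12 (cv2) and the standard library are available. Lean on these libraries where they do the work, as an engineer would, in place of code of your own. Each camera call takes 0.05 s, during which the arm holds its last target. There are 200 camera calls.

## Task

Some of the three closed specimen pots hold two steel grinding balls and the rest only one light plastic ball; the pots look alike, so pick them up and judge by weight. Tip the steel balls out into the steel dish, but leave the plastic balls in their pots. Finish with all three pots standing upright on the bench pad with their lids shut, and leave the stopper, the vials, the foam cup and the labels where they are.

Things in the scene. Friction and masses are not known exactly. Their poses are not given: they have to be found in the camera images.
- pot_1: One of three alike flip-top specimen pots, opaque white, round, straight-walled: 62 mm outer diameter, rim 68 mm and top of its blue lid 72 mm above the underside, wall 2.5 mm, floor 3 mm; 57 g with lid, without contents. Origin: centre of the underside, z up its axis; x points from the lid's hinge (33 mm out, level with the rim) to its thumb tab (40 mm out, roughly towards the dish).
- pot_2: One of three alike flip-top specimen pots, opaque white, round, straight-walled: 62 mm outer diameter, rim 68 mm and top of its blue lid 72 mm above the underside, wall 2.5 mm, floor 3 mm; 57 g with lid, without contents. Origin: centre of the underside, z up its axis; x points from the lid's hinge (33 mm out, level with the rim) to its thumb tab (40 mm out, roughly towards the dish).
- pot_3: One of three alike flip-top specimen pots, opaque white, round, straight-walled: 62 mm outer diameter, rim 68 mm and top of its blue lid 72 mm above the underside, wall 2.5 mm, floor 3 mm; 57 g with lid, without contents. Origin: centre of the underside, z up its axis; x points from the lid's hinge (33 mm out, level with the rim) to its thumb tab (40 mm out, roughly towards the dish).
- lid_1 (a joint): Lid of pot_1 (58 mm, 12 g, not snapped): 0 shut, grows as it opens, stop at 2.1 rad. Hinge swings freely. Tipped past level with the hinge side uppermost, it hangs ajar, balls push it open, and it drops shut as the pot comes upright; swung past about 1.6 rad it stays open.
- lid_2 (a joint): Lid of pot_2 (58 mm, 12 g, not snapped): 0 shut, grows as it opens, stop at 2.1 rad. Hinge swings freely. Tipped past level with the hinge side uppermost, it hangs ajar, balls push it open, and it drops shut as the pot comes upright; swung past about 1.6 rad it stays open.
- lid_3 (a joint): Lid of pot_3 (58 mm, 12 g, not snapped): 0 shut, grows as it opens, stop at 2.1 rad. Hinge swings freely. Tipped past level with the hinge side uppermost, it hangs ajar, balls push it open, and it drops shut as the pot comes upright; swung past about 1.6 rad it stays open.
- pad: Square absorbent bench pad, blue edge, white middle, 260 by 260 mm, 3 mm thick, fixed. The three pots stand on it in a triangle, about 140 mm apart (at least 120 mm, centre to centre), tabs turned up to 0.8 rad either side of straight to the robot's right (-y). Origin: centre of its underside; x and y along its edges, z up.
- dish: Open stainless instrument dish for the steel balls: 240 mm (its x) by 180 mm (its y), 45 mm high, walls and floor 3 mm, rolled rim 4 mm in radius; empty at first, fixed. Origin: centre of its underside, z up. A pot holds, loose inside, either two solid steel balls, 25 mm across, 64 g each, or one white plastic ball, 25 mm, 18 g.
- blue_cap: loose blue tube stopper, 17 mm across and 22 mm high, standing on the far left corner of the pad, beside the pots; a bystander. Origin: centre of its underside
- vial_1: small glass vial with a green cap, 28 mm across, 55 mm high, standing beyond the pad; a bystander. Origin: centre of its underside
- vial_2: another small glass vial with a green cap, 28 mm across, 55 mm high, standing beyond the pad; a bystander. Origin: centre of its underside
- foam_cup: empty white foam cup, 74 mm across the rim, 80 mm high, standing beyond the pad and the dish; a bystander. Origin: centre of its underside
- label_pad: grey tray of paper labels, 50 by 90 mm and 28 mm high, lying to the right of the dish; a bystander. Origin: centre of its underside

How it is judged:
On the way, in this order (a step that is already met when the one before it is completed fails the run):
1. the steel balls of one pot lie in the dish (contact force between dish and anything else between 1.1 and 2 N), for 0.2 s.
2. all the steel balls lie in the dish (contact force between dish and anything else above 2.3 N), for 0.3 s.
At the end, for the whole second after the job is handed in: All the steel balls rest in the dish (over 2.3 N on it); the three pots, the plastic ball still inside its pot, stand still on the pad (over 1.88 N on it), upright within 0.12 rad, centres within 120 mm of the pad's centre along each edge, undersides on the pad, lids under 0.25 rad open (contact force between dish and anything else above 2.3 N and contact force between pad and anything else above 1.88 N and angle between each of pot_1, pot_2, pot_3's own z axis and vertical below 0.12 rad and z of each of pot_1, pot_2, pot_3 in the frame of pad below 0.008 m and linear speed of each of pot_1, pot_2, pot_3 below 0.02 m/s and value of joint each of lid_1, lid_2, lid_3 below 0.25 rad and x of pot_1 in the frame of pad between -0.12 and 0.12 m and y of pot_1 in the frame of pad between -0.12 and 0.12 m and x of pot_2 in the frame of pad between -0.12 and 0.12 m and y of pot_2 in the frame of pad between -0.12 and 0.12 m and x of pot_3 in the frame of pad between -0.12 and 0.12 m and y of pot_3 in the frame of pad between -0.12 and 0.12 m); the robot touches nothing.
It fails at once if a bystander is moved more than 30 mm (distance of any of blue_cap, vial_1, vial_2, foam_cup, label_pad from where it was at the start of the episode above 0.03 m).
It also fails if it takes over 67 s, if anything falls off the work surface, if the arm or the gripper's body presses on something with over 40 N, if the wrist force passes 120 N, or if a joint passes its speed limit or range.

## Working session

There is one attempt and no reset: what is moved stays moved. The work goes in short steps, each a Python script; the robot and the scene stay as the last script left them, time stands still between calls to the robot, and variables do not carry over. Pictures are saved under pics/ and viewed, at most 10 in all, crops included, and the job is handed in when it is done.

```bash
ls; mkdir -p pics; python3 - <<'E'
from station import robot
import cv2,numpy as np,pickle
d={}
for n in("scene","top"):
    c=robot.read_camera(n); d[n]=c
    cv2.imwrite(f"pics/{n}0.png",c["color"][:,:,::-1])
    print(n,c["fx"],c["fy"],c["cx"],c["cy"],c["D"]); print(np.round(np.linalg.inv(c["world_to_cam"]),3))
pickle.dump(d,open("cams0.pkl","wb"))
print(robot.current_time_s(),robot.current_eef_rot(),robot.current_force())
E
```

```text
pics
scene 463.6490613837692 463.6490613837692 318.0501689436185 236.43111205744432 [0.03545715 0.         0.         0.         0.        ]
[[-0.675  0.556 -0.485  1.055]
 [ 0.738  0.51  -0.442  0.309]
 [ 0.002 -0.656 -0.755  0.787]
 [ 0.     0.     0.     1.   ]]
top 452.1711220720011 452.1711220720011 315.52323115918693 238.98512693619776 [-0.08589236  0.          0.          0.          0.        ]
[[-0.003 -0.998  0.059  0.548]
 [-1.     0.003  0.016 -0.094]
 [-0.016 -0.059 -0.998  0.987]
 [ 0.     0.     0.     1.   ]]
0.1 [ 1.42405464e-01  9.89808030e-01 -8.16160029e-04 -2.85331418e-04] [-0.9249968  -0.42361169  0.2785037 ]
```

View pics/top0.png

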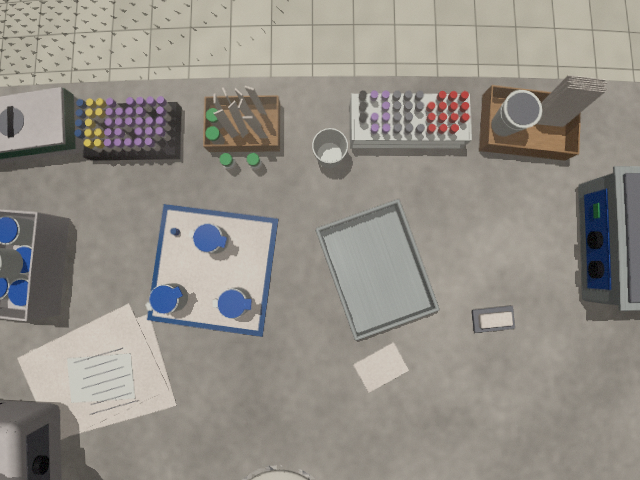

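View pics/scene0.png

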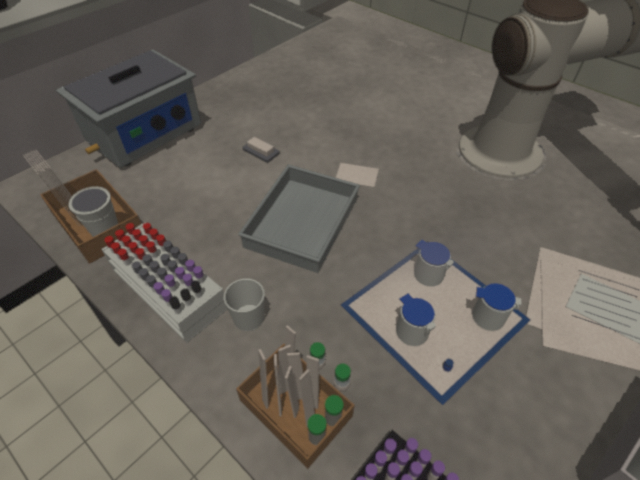

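The top view shows the three pots at about (210,238), (167,298) and (235,303), with their tabs to the right. The stopper is at (175,232) and the dish is centred near (378,270). The scene view agrees. Next I'll measure the lids, pad and dish.

```bash
cat > vis.py <<'E'
import cv2,numpy as np
def ray(c,px,z):
    """pixel(s) -> world points on plane z"""
    K=np.array([[c["fx"],0,c["cx"]],[0,c["fy"],c["cy"]],[0,0,1]])
    u=cv2.undistortPoints(np.float64(px).reshape(-1,1,2),K,np.float64(c["D"])).reshape(-1,2)
    T=np.linalg.inv(c["world_to_cam"]); d=np.c_[u,np.ones(len(u))]@T[:3,:3].T; o=T[:3,3]
    return o+d*((z-o[2])/d[:,2])[:,None]
def blue(c):
    h=cv2.cvtColor(c["color"],cv2.COLOR_RGB2HSV)
    return cv2.inRange(h,(105,110,50),(125,255,255))
E
python3 - <<'E'
import pickle,cv2,numpy as np
from vis import *
d=pickle.load(open("cams0.pkl","rb"))
c=d["top"]
m=blue(c); roi=np.zeros_like(m); roi[195:345,140:290]=255; m&=roi
k=cv2.getStructuringElement(cv2.MORPH_ELLIPSE,(15,15))
o=cv2.morphologyEx(m,cv2.MORPH_OPEN,k)
n,l,s,ce=cv2.connectedComponentsWithStats(o)
for i in range(1,n):
    pts=np.argwhere(l==i)[:,::-1]
    (cx,cy),r=cv2.minEnclosingCircle(pts.astype(np.float32))
    w=ray(c,[ce[i]],0.075)[0]
    print("lid px",ce[i].round(1),r,"area",s[i,4],"world",w.round(4),"equiv diam",np.sqrt(4/np.pi*s[i,4])*(0.987-.075)/452)
# pad
edge=m&~cv2.dilate(o,np.ones((5,5)))
pts=np.argwhere(m)[:,::-1]
W=ray(c,pts[(edge[pts[:,1],pts[:,0]]>0)],0.003)[:,:2]
r=cv2.minAreaRect(W.astype(np.float32)); print("pad",r)
# dish corners read from picture, rim z .045
q=ray(c,[[318,230],[400,202],[438,310],[357,339]],0.045); print("dish",q.round(3),q.mean(0), np.linalg.norm(q-np.roll(q,1,0),axis=1))
for nm,p,z in(("stopper",(175,231),.025),("v1",(226,160),.055),("v2",(253,160),.055),("cup",(330,146),.08),("label",(493,319),.028)): print(nm,ray(c,[p],z).round(3))
crop=cv2.resize(c["color"][195:345,140:290,::-1],None,fx=4,fy=4,interpolation=cv2.INTER_CUBIC)
cv2.imwrite("pics/crop0.png",crop)
E
```

```text
lid px [206.7 237.6] 13.608643531799316 area 559 world [0.6055 0.1421 0.075 ] equiv diam 0.053829130753828
lid px [163.3 298.7] 14.339335441589355 area 590 world [0.481 0.231 0.075] equiv diam 0.055301570973595164
lid px [231.3 303.6] 13.845508575439453 area 591 world [0.4718 0.0906 0.075 ] equiv diam 0.0553484168701561
pad ((0.5405819416046143, 0.14924275875091553), (0.25766271352767944, 0.25717639923095703), 82.39157104492188)
dish [[ 0.623 -0.085  0.045]
 [ 0.681 -0.257  0.045]
 [ 0.455 -0.334  0.045]
 [ 0.396 -0.165  0.045]] [ 0.53870842 -0.20995913  0.045     ] [0.24003151 0.18195451 0.23844934 0.17878815]
stopper [[0.623 0.225 0.025]]
v1 [[0.771 0.109 0.055]]
v2 [[0.77  0.051 0.055]]
cup [[ 0.792 -0.11   0.08 ]]
label [[ 0.433 -0.456  0.028]]
```

View pics/crop0.png

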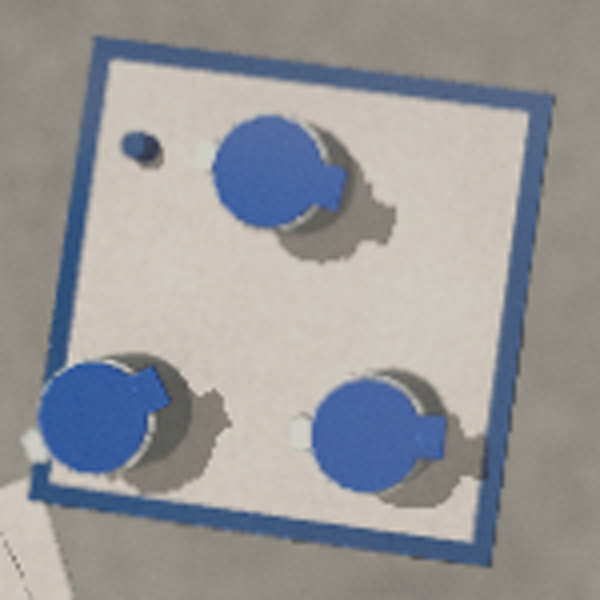

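The crop shows the tab directions. In crop pixels, hinge to tab runs (205,158)→(345,188) for A, (33,446)→(163,383) for B and (301,432)→(445,437) for C. I plan a low side grasp from the robot's side, closing along the hinge–tab line, then a roll towards the tab to pour. First I'll check IK.

```bash
cat > plan.py <<'E'
import numpy as np
from scipy.spatial.transform import Rotation as R
PAD=.003; TOFF=.024; P=np.radians(35); H=.042
DISH=np.array([.539,-.21])
# centre xy, heading of the grasp (about pot +y)
def head(u): # u = hinge->tab in crop pixels
    x=np.array([-u[1],-u[0]])/np.hypot(*u); return np.arctan2(x[0],-x[1])  # yaw of z cross x
POTS={"A":([.6055,.1421],head((140,30))+.06),"B":([.481,.231],head((130,-62))),"C":([.4718,.0906],head((144,5)))}
def pose(gp,yaw,tilt=0.,sgn=1,p=P):
    """TCP pose: grasp point gp, tool heading yaw pitched down p, pot tilted to the right by tilt about its heading"""
    hd=np.array([np.cos(yaw),np.sin(yaw),0]); z=np.cos(p)*hd-np.sin(p)*np.array([0,0,1])
    y=sgn*np.array([hd[1],-hd[0],0]); x=np.cross(y,z)
    r=R.from_rotvec(tilt*hd)*R.from_matrix(np.c_[x,y,z])
    return np.asarray(gp)+TOFF*r.as_matrix()[:,2], r.as_quat()
E
python3 - <<'E'
from station import robot
from plan import *
f=lambda q: None if q is None else np.round(q,2)
for k,(c,yaw) in POTS.items():
    for s in(1,-1): print(k,round(yaw,2),s,f(robot.ik(*pose([*c,PAD+H],yaw,0,s))))
    print(k,"pre",f(robot.ik(*pose([*c,PAD+H]-.1*np.array([np.cos(P)*np.cos(yaw),np.cos(P)*np.sin(yaw),-np.sin(P)]),yaw,0,1))))
for yw in(-.6,-.37,0,.3,.6,.9):
  for s in(1,-1):
    print("pour",yw,s)
    for t in(0,40,80,100,115,130): print("   ",t,f(robot.ik(*pose([*(DISH),.14],yw,np.radians(t),s))))
E
```

```text
A -0.15 1 [ 0.16  0.29  2.21  3.87  0.39 -2.07]
A -0.15 -1 [0.16 0.29 2.21 3.87 0.39 1.07]
A pre [ 0.25 -0.04  2.41  4.3   0.35 -2.47]
B 0.45 1 [ 0.01  0.03  2.53  2.31  0.48 -1.06]
B 0.45 -1 [0.01 0.03 2.53 2.31 0.48 2.08]
B pre None
C -0.03 1 [-0.1  -0.09  2.65  3.01  0.38 -1.48]
C -0.03 -1 [-0.1  -0.09  2.65  3.01  0.38  1.66]
C pre None
pour -0.6 1
    0 None
    40 [-0.94 -0.1   2.47  1.83  0.7   0.07]
    80 [-1.13  0.32  2.4   1.94  1.3   0.25]
    100 [-1.13  0.57  2.32  2.02  1.56  0.37]
    115 [-1.09  0.73  2.26  2.12  1.74  0.5 ]
    130 [-1.01  0.87  2.2   2.26  1.9   0.67]
pour -0.6 -1
    0 None
    40 None
    80 [-1.13  0.32  2.4   1.94  1.3  -2.89]
    100 [-1.13  0.57  2.32  2.02  1.56 -2.77]
    115 [-1.09  0.73  2.26  2.12  1.74 -2.64]
    130 [-1.01  0.87  2.2   2.26  1.9  -2.47]
pour -0.37 1
    0 [-0.75 -0.19  2.43  1.65  0.31 -0.31]
    40 [-1.06  0.    2.38  1.55  0.94  0.1 ]
    80 [-1.19  0.4   2.25  1.65  1.42  0.34]
    100 [-1.19  0.61  2.19  1.74  1.62  0.48]
    115 [-1.16  0.75  2.14  1.83  1.76  0.61]
    130 [-1.11  0.87  2.11  1.96  1.89  0.76]
po
[... 1682 characters left out ...]
.85  1.45  1.01  1.98 -2.6 ]
    100 [-1.04  0.97  1.4   1.12  2.1  -2.32]
    115 [-1.04  1.04  1.4   1.22  2.16 -2.1 ]
    130 [-1.05  1.09  1.43  1.33  2.2  -1.88]
pour 0.9 1
    0 [-1.03  0.4   1.79  0.88  1.48 -0.69]
    40 [-0.97  0.7   1.44  0.77  1.84 -0.06]
    80 [-0.95  1.    1.19  0.88  2.18  0.54]
    100 [-0.95  1.11  1.14  1.01  2.29  0.87]
    115 [-0.95  1.17  1.14  1.12  2.35  1.12]
    130 [-0.96  1.2   1.18  1.24  2.37  1.38]
pour 0.9 -1
    0 [-1.03  0.4   1.79  0.88  1.48  2.45]
    40 None
    80 [-0.95  1.    1.19  0.88  2.18 -2.6 ]
    100 [-0.95  1.11  1.14  1.01  2.29 -2.27]
    115 [-0.95  1.17  1.14  1.12  2.35 -2.02]
    130 [-0.96  1.2   1.18  1.24  2.37 -1.76]
```

```bash
python3 - <<'E'
from station import robot
from plan import *
f=lambda q: "None" if q is None else str(np.round(q,2))
for k in "ABC":
  c,yaw0=POTS[k]
  for dy in((0,) if k=="A" else (-.25,0,.25)):
   yaw=yaw0+dy; hd=np.array([np.cos(yaw),np.sin(yaw),0])
   for p in np.radians((35,42,50)):
    g=np.array([*c,PAD+H]); z=np.cos(p)*hd-np.array([0,0,np.sin(p)])
    ok=lambda gp:robot.ik(*pose(gp,yaw,0,1,p)) 
    print(k,dy,round(np.degrees(p)),f(ok(g)),"back",[int(ok(g-d*z) is not None) for d in(.03,.05,.06,.07,.08,.1)],"horiz",[int(ok(g-d*hd+[0,0,.0]) is not None) for d in(.03,.05,.06,.07,.08,.1)],"up",[int(ok(g+[0,0,d]) is not None) for d in(.03,.05,.08,.12,.2)])
E
```

```text
A 0 35 [ 0.16  0.29  2.21  3.87  0.39 -2.07] back [1, 1, 1, 1, 1, 1] horiz [1, 1, 1, 1, 1, 1] up [1, 1, 1, 0, 1]
A 0 42 [ 0.14  0.25  2.17  4.31  0.24 -2.53] back [0, 0, 0, 0, 0, 0] horiz [1, 1, 1, 1, 1, 1] up [0, 0, 1, 1, 1]
A 0 50 [ 0.12  0.22  2.11 -0.94  0.22  2.72] back [1, 1, 1, 1, 1, 1] horiz [1, 1, 1, 1, 1, 1] up [1, 1, 1, 1, 1]
B -0.25 35 [ 0.25  0.07  2.49  3.25  0.38 -1.64] back [1, 1, 1, 1, 0, 0] horiz [1, 1, 1, 1, 1, 0] up [1, 1, 0, 0, 1]
B -0.25 42 None back [0, 0, 0, 0, 0, 1] horiz [0, 0, 0, 0, 0, 0] up [0, 0, 0, 1, 1]
B -0.25 50 None back [0, 1, 1, 1, 1, 1] horiz [0, 0, 0, 0, 0, 0] up [1, 1, 1, 1, 1]
B 0 35 [ 0.01  0.03  2.53  2.31  0.48 -1.06] back [1, 1, 0, 0, 0, 0] horiz [1, 1, 0, 0, 0, 0] up [1, 1, 1, 1, 1]
B 0 42 [ 0.05 -0.03  2.49  1.93  0.31 -0.65] back [1, 1, 1, 1, 1, 0] horiz [1, 1, 1, 0, 0, 0] up [1, 1, 1, 1, 1]
B 0 50 [ 0.08 -0.05  2.41  1.11  0.26  0.19] back [1, 1, 1, 1, 1, 1] horiz [1, 1, 1, 1, 1, 0] up [1, 1, 1, 1, 1]
B 0.25 35 [-0.18  0.07  2.49  1.77  0.7  -0.86] back [1, 1, 1, 1, 1, 0] horiz [1, 1, 1, 1, 0, 0] up [1, 1, 1, 1, 1]
B 0.25 42 [-0.12  0.0
[... 482 characters left out ...]
0.27  2.95] back [1, 1, 1, 1, 1, 1] horiz [1, 1, 1, 1, 1, 1] up [1, 1, 1, 1, 1]
C 0 35 [-0.1  -0.09  2.65  3.01  0.38 -1.48] back [0, 0, 0, 0, 0, 0] horiz [0, 0, 0, 0, 0, 0] up [1, 0, 0, 1, 1]
C 0 42 None back [0, 0, 0, 0, 0, 0] horiz [0, 0, 0, 0, 0, 0] up [0, 0, 1, 1, 1]
C 0 50 None back [1, 1, 1, 1, 1, 0] horiz [0, 1, 0, 0, 0, 0] up [1, 1, 1, 1, 1]
C 0.25 35 [-0.39 -0.14  2.69  2.05  0.55 -0.93] back [0, 0, 0, 0, 0, 0] horiz [0, 0, 0, 0, 0, 0] up [0, 0, 0, 0, 0]
C 0.25 42 [-0.33 -0.21  2.64  1.68  0.4  -0.51] back [0, 0, 0, 0, 0, 0] horiz [0, 0, 0, 0, 0, 0] up [1, 1, 1, 1, 1]
C 0.25 50 [-0.27 -0.23  2.56  1.08  0.35  0.14] back [1, 1, 1, 1, 0, 0] horiz [1, 0, 0, 0, 0, 0] up [1, 1, 1, 1, 1]
```

```bash
cat >> plan.py <<'E'
from station import robot
def top(xy,yaw,h=.045,sgn=1):
    """tool-down pose gripping across the pot's y axis (heading yaw)"""
    y=sgn*np.array([np.cos(yaw),np.sin(yaw),0]); z=np.array([0,0,-1.]); r=R.from_matrix(np.c_[np.cross(y,z),y,z])
    return np.array([*xy,PAD+h-TOFF]), r.as_quat()
def force(n=5):
    f=[]
    for _ in range(n): robot.hold(.04); f.append(robot.current_force())
    return np.mean(f,0)
E
python3 - <<'E'
from plan import *
f=lambda q: "None" if q is None else str(np.round(q,2))
c,yaw=POTS["C"]
for s in(1,-1):print(s,f(robot.ik(*top(c,yaw,sgn=s))))
for D in([.55,.045],[.56,.05],[.53,.05]):
  for yw in(.2,.35,.5):
    hd=np.array([np.cos(yw),np.sin(yw),0]);
    for p in np.radians((35,40)):
      z=np.cos(p)*hd-np.array([0,0,np.sin(p)]);g=np.array([*D,PAD+H])
      ok=lambda gp:robot.ik(*pose(gp,yw,0,1,p))
      print(D,yw,round(np.degrees(p)),f(ok(g)),[int(ok(g-d*z) is not None) for d in(.03,.05,.06,.07,.08,.1)],"up",[int(ok(g+[0,0,d]) is not None) for d in(.03,.05,.08,.12,.2)])
s=min((1,-1),key=lambda s:abs(robot.ik(*top(c,yaw,sgn=s))[5]))
P0,q=top(c,yaw,sgn=s)
robot.movep(P0+[0,0,.10],q); f0=force(); robot.servo_line(P0,feed=.12); robot.grip(.05,40)
print("gap",robot.current_finger_gap(),robot.current_grip_force())
robot.servo_line(P0+[0,0,.10],feed=.12); f1=force()
print("s",s,"dF",(f1-f0).round(2),f0.round(2),"t",robot.current_time_s())
E
```

```text
1 [-0.06  0.15  2.   -0.    0.99 -0.03]
-1 None
[0.55, 0.045] 0.2 35 [-0.42  0.09  2.47  2.04  0.57 -0.93] [1, 1, 1, 1, 1, 0] up [1, 1, 1, 1, 1]
[0.55, 0.045] 0.2 40 [-0.39  0.04  2.44  1.83  0.46 -0.69] [1, 1, 1, 1, 1, 1] up [1, 1, 1, 1, 1]
[0.55, 0.045] 0.35 35 [-0.52  0.12  2.44  1.77  0.69 -0.85] [1, 1, 1, 1, 1, 1] up [1, 1, 1, 1, 1]
[0.55, 0.045] 0.35 40 [-0.48  0.07  2.41  1.6   0.6  -0.65] [1, 1, 1, 1, 1, 1] up [1, 1, 1, 1, 1]
[0.55, 0.045] 0.5 35 [-0.59  0.17  2.38  1.56  0.81 -0.82] [1, 1, 1, 1, 1, 1] up [1, 1, 1, 1, 1]
[0.55, 0.045] 0.5 40 [-0.55  0.12  2.36  1.43  0.73 -0.65] [1, 1, 1, 1, 1, 1] up [1, 1, 1, 1, 1]
[0.56, 0.05] 0.2 35 [-0.39  0.11  2.45  2.07  0.55 -0.94] [1, 1, 1, 1, 1, 0] up [1, 1, 1, 1, 1]
[0.56, 0.05] 0.2 40 [-0.36  0.07  2.41  1.85  0.44 -0.7 ] [1, 1, 1, 1, 1, 1] up [1, 1, 1, 1, 1]
[0.56, 0.05] 0.35 35 [-0.49  0.14  2.41  1.79  0.68 -0.85] [1, 1, 1, 1, 1, 1] up [1, 1, 1, 1, 1]
[0.56, 0.05] 0.35 40 [-0.45  0.1   2.38  1.62  0.58 -0.64] [1, 1, 1, 1, 1, 1] up [1, 1, 1, 1, 1]
[0.56, 0.05] 0.5 35 [-0.56  0.19  2.36  1.58  0.8  -0.81] [1, 1, 1, 1, 1, 1] up [1, 1, 1, 1, 1]
[0.56, 0.05] 0.5 40 [-0.52  0.14  2.33  1.45  0.72 -0.64] [1, 1, 1, 1, 1, 1] up [1, 1, 1, 1, 1]
[0.53, 0.05] 0.2 35 [-0.44  0.04  2.53  2.03  0.58 -0.93] [1, 1, 0, 0, 0, 0] up [1, 1, 1, 1, 1]
[0.53, 0.05] 0.2 40 [-0.4  -0.01  2.5   1.82  0.46 -0.69] [1, 1, 1, 1, 0, 0] up [1, 1, 1, 1, 1]
[0.53, 0.05] 0.35 35 [-0.54  0.07  2.49  1.75  0.71 -0.86] [1, 1, 1, 1, 1, 0] up [1, 1, 1, 1, 1]
[0.53, 0.05] 0.35 40 [-0.5   0.02  2.47  1.59  0.61 -0.65] [1, 1, 1, 1, 1, 1] up [1, 1, 1, 1, 1]
[0.53, 0.05] 0.5 35 [-0.61  0.12  2.44  1.55  0.83 -0.83] [1, 1, 1, 1, 1, 1] up [1, 1, 1, 1, 1]
[0.53, 0.05] 0.5 40 [-0.57  0.07  2.41  1.42  0.74 -0.66] [1, 1, 1, 1, 1, 1] up [1, 1, 1, 1, 1]Traceback (most recent call last):
  File "<stdin>", line 12, in <module>
  File "<stdin>", line 12, in <lambda>
TypeError: 'NoneType' object is not subscriptable
```

```bash
python3 - <<'E'
from plan import *
c,yaw=POTS["C"]
P0,q=top(c,yaw,sgn=1)
robot.movep(P0+[0,0,.10],q); f0=force(); print(robot.current_time_s()); robot.servo_line(P0,feed=.12); robot.grip(.05,40)
print("gap",robot.current_finger_gap(),robot.current_grip_force(),robot.current_time_s())
robot.servo_line(P0+[0,0,.10],feed=.12); f1=force()
print("dF",(f1-f0).round(2),f0.round(2),"t",robot.current_time_s())
E
```

```text
2.3333
gap 0.06132926945331261 41.96760468184948 3.6833
dF [ 0.21  0.02 -1.78] [-0.25  0.08  0.25] t 4.875
```

C weighs 1.78 N, so it holds steel. I'll set it down farther out, at a spot where the side grasp is well conditioned, then regrasp it from the side.

```bash
cat >> plan.py <<'E'
def axis(yaw,p): return np.array([np.cos(p)*np.cos(yaw),np.cos(p)*np.sin(yaw),-np.sin(p)])
def side_pick(xy,yaw,p=P,h=H,back=.08):
    g=np.array([*xy,PAD+h]); a=axis(yaw,p); q=pose(g,yaw,0,1,p)[1]
    up=np.array([0,0,.09])
    pre=pose(g-back*a,yaw,0,1,p)[0]
    robot.movep(pre+up,q); robot.servo_line(pre,feed=.15); robot.servo_line(pose(g,yaw,0,1,p)[0],feed=.12)
    robot.grip(.05,40); print("gap",robot.current_finger_gap(),robot.current_grip_force(),"t",robot.current_time_s())
    return g
E
python3 - <<'E'
from plan import *
D=[.555,.05]; yw=.35
P0,q=top(D,yw)
robot.movep(P0+[0,0,.08],q); robot.servo_line(P0+[0,0,.001],feed=.1); print(robot.servo_line(P0-[0,0,.003],feed=.03,force_limit=3))
robot.grip(.085); robot.servo_line(P0+[0,0,.15],feed=.2)
g=side_pick(D,yw)
import cv2
for n in("scene","top"): cv2.imwrite(f"pics/{n}1.png",robot.read_camera(n)["color"][:,:,::-1])
E
```

```text
True
gap 0.0636404819520486 40.69803513586521 t 10.7667
```

View pics/scene1.png

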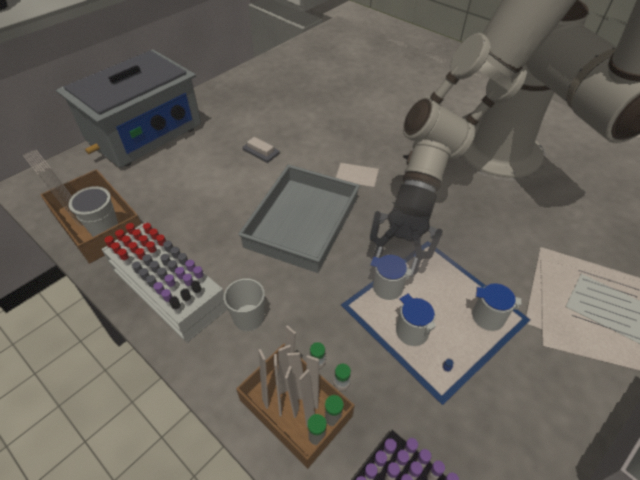

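The scene view shows the pot held upright at about (390,275), clear of its neighbours. Now the pour.

```bash
cat >> plan.py <<'E'
def pour(yaw=.32,p=P,z=.165,tmax=118,shift=.03,pic=None):
    gp=np.array([*DISH-shift*np.array([np.sin(yaw),-np.cos(yaw)]),z])
    robot.movep(*pose(gp+[0,0,.05],yaw,0,1,p)); f0=force(3)
    for t in [45,80,95,107,tmax]:
        robot.movep(*pose(gp+[0,0,.04 if t<60 else 0],yaw,np.radians(t),1,p))
    robot.hold(.6)
    if pic:
        import cv2; cv2.imwrite(pic,robot.read_camera("scene")["color"][:,:,::-1])
    print("tilted F",force(3).round(2))
    for t in (95,50): robot.movep(*pose(gp+[0,0,.04 if t<60 else 0],yaw,np.radians(t),1,p))
    robot.movep(*pose(gp+[0,0,.05],yaw,0,1,p))
    print("weight change",(force(3)-f0).round(2),"t",robot.current_time_s())
E
python3 - <<'E'
from plan import *
p,q=pose([.555,.05,PAD+H],.35)
robot.servo_line(p+[0,0,.13],feed=.2)
pour(pic="pics/pour1.png")
import cv2
c=robot.read_camera("top"); cv2.imwrite("pics/after1.png",c["color"][:,:,::-1])
E
```

```text
tilted F [-0.58 -0.1  -0.84]
weight change [-0.13 -0.05  1.27] t 17.025
```

View pics/pour1.png

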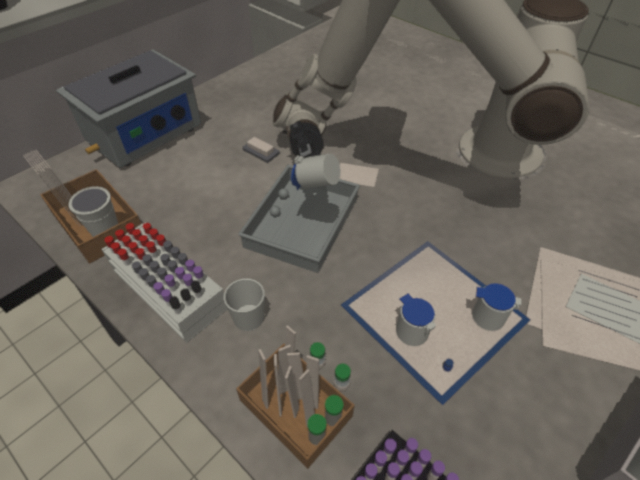

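The picture shows two steel balls in the dish, at (284,194) and (275,210), and the weight change is 1.27 N. I'll put this pot back, then side-grasp and weigh B.

```bash
cat >> plan.py <<'E'
def side_place(xy,yaw,p=P,h=H,back=.08):
    g=np.array([*xy,PAD+h]); a=axis(yaw,p); q=pose(g,yaw,0,1,p)[1]; P0=pose(g,yaw,0,1,p)[0]
    robot.movep(P0+[0,0,.08],q); robot.servo_line(P0+[0,0,.003],feed=.12)
    print("touch",robot.servo_line(P0-[0,0,.003],feed=.03,force_limit=3),robot.current_eef_pos()-P0)
    robot.grip(.085); robot.servo_line(P0-back*a,feed=.12); robot.servo_line(P0-back*a+[0,0,.09],feed=.2)
E
python3 - <<'E'
from plan import *
side_place([.555,.05],.35)
c,y=POTS["B"]; y+=.25
print(robot.current_time_s())
g=np.array([*c,PAD+H])
side_pick(c,y,back=.075)
p,q=pose(g,y)
f0=force(3); robot.servo_line(p+[0,0,.1],feed=.15); f1=force()
print("B dF",(f1-f0).round(2),f0.round(2),f1.round(2),robot.current_time_s())
import cv2
im=robot.read_camera("scene")["color"][:,:,::-1]; cv2.imwrite("pics/b1.png",im)
E
```

```text
touch True [ 0.00188246 -0.00091754  0.00157108]
20.8333
gap 0.05780565857161431 39.052176228951794 t 23.4667
B dF [  6.63   4.69 -13.09] [-6.84 -4.6  10.96] [-0.2   0.09 -2.12] 24.6167
```

View pics/b1.png

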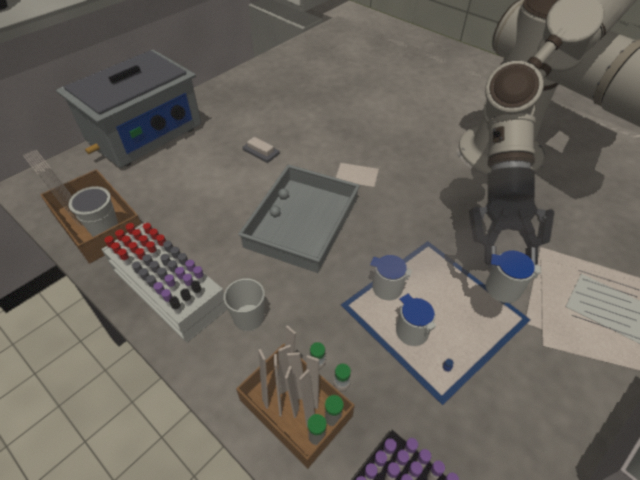

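```bash
python3 - <<'E'
from plan import *
from vis import *
f=np.array([force(1) for _ in range(12)]); print("F",f.mean(0).round(2),f.std(0).round(2), "M",robot.current_moment().round(3) if hasattr(robot.current_moment(),'round') else robot.current_moment())
s=robot.read_camera("scene"); t=robot.read_camera("top")
a=cv2.resize(s["color"][225:325,450:570],None,fx=3.3,fy=3.3,interpolation=cv2.INTER_CUBIC)
b=cv2.resize(t["color"][240:340,100:220],None,fx=3.3,fy=3.3,interpolation=cv2.INTER_CUBIC)
cv2.imwrite("pics/b2.png",np.hstack([a,b])[:,:,::-1])
# lid by triangulation
import pickle
uv=[]
for c,(x0,x1,y0,y1) in((s,(470,570,235,320)),(t,(110,215,240,330))):
    m=blue(c); r=np.zeros_like(m); r[y0:y1,x0:x1]=255; m&=r
    m=cv2.morphologyEx(m,cv2.MORPH_OPEN,cv2.getStructuringElement(cv2.MORPH_ELLIPSE,(11,11)))
    n,l,st,ce=cv2.connectedComponentsWithStats(m); print(st[1:],ce[1:]); uv.append(ce[1+np.argmax(st[1:,4])])
A=ray(s,[uv[0]],0)[0];B=ray(t,[uv[1]],0)[0]
oa=np.linalg.inv(s["world_to_cam"])[:3,3]; ob=np.linalg.inv(t["world_to_cam"])[:3,3]
da=A-oa;db=B-ob; k=np.linalg.lstsq(np.c_[da,-db],ob-oa,rcond=None)[0]
print("lid",(oa+k[0]*da).round(4),(ob+k[1]*db).round(4)); 
rr=R.from_quat(robot.current_eef_rot()).as_matrix(); print("expected lid",robot.current_eef_pos()-TOFF*rr[:,2]+[0,0,.03])
E
```

```text
F [-0.18  0.12 -1.75] [0.45 0.58 0.39] M [-0.411  0.52   0.028]
[[496 251  38  27 753]] [[515.67994688 263.79282869]]
[[198 240  17  12 158]
 [130 287  34  31 786]] [[206.03164557 245.10759494]
 [145.21628499 301.54961832]]
lid [0.4822 0.2315 0.1713] [0.4826 0.2307 0.1709]
expected lid [0.48102293 0.23098793 0.17502977]
```

View pics/b2.png

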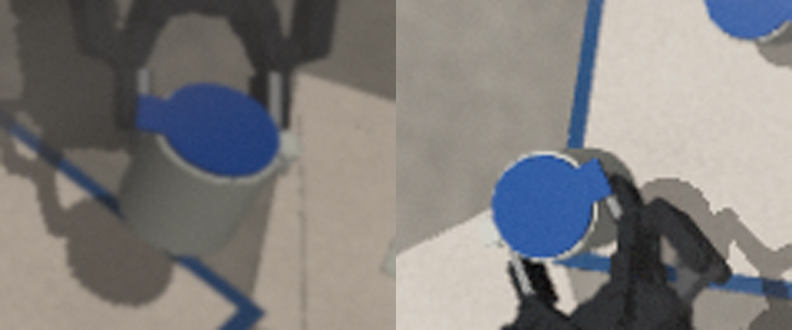

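The mean weight is 1.75 N, so B also holds steel and A must hold the plastic ball. In the zoomed pair, the triangulated lid centre is within 4 mm of where it should be, and the wall slant matches the vertical vanishing point, so the pot is upright. The grip is sound, so I'll repeat the same pour.

```bash
python3 - <<'E'
from plan import *
p=robot.current_eef_pos(); robot.servo_line(p+[0,0,.06],feed=.15)
pour(pic="pics/pour2.png")
print(robot.current_finger_gap(),robot.current_grip_force())
E
```

```text
tilted F [ 0.38 -0.27 -0.67]
weight change [0.16 0.16 1.5 ] t 31.7583
0.057535288075069 40.80389282043143
```

View pics/pour2.png

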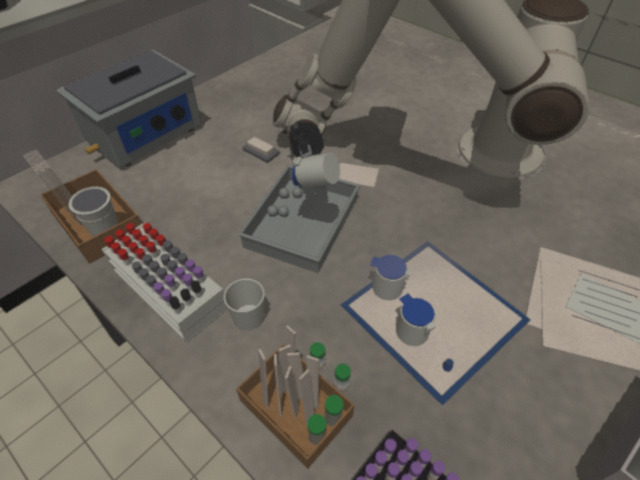

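All four steel balls are in the dish, between (270,190) and (300,215). Now I'll set B down, with the guarded descent starting early because it sits a few mm low in the grip, and then check the result.

```bash
python3 - <<'E'
from plan import *
from vis import *
c,y=POTS["B"]; y+=.25
g=np.array([*c,PAD+H]); P0,q=pose(g,y)
robot.movep(P0+[0,0,.08],q); robot.servo_line(P0+[0,0,.014],feed=.12)
print("touch",robot.servo_line(P0-[0,0,.003],feed=.025,force_limit=2.5),robot.current_eef_pos()-P0)
robot.hold(.2); robot.grip(.085); robot.servo_line(P0-.07*axis(y,P),feed=.08); robot.servo_line(P0-.07*axis(y,P)+[0,0,.1],feed=.2)
qj=robot.current_qpos(); robot.hold(.3)
s=robot.read_camera("scene"); t=robot.read_camera("top")
cv2.imwrite("pics/end.png",np.hstack([cv2.resize(s["color"][160:420,230:560],None,fx=1.2,fy=1.2),cv2.resize(t["color"][190:350,130:290],(312,312))])[:,:,::-1])
print(robot.current_time_s())
E
```

```text
touch True [0.00038724 0.0001378  0.00164701]
37.225
```

View pics/end.png

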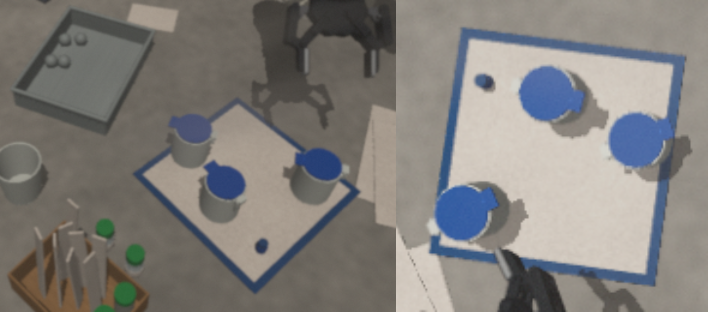

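The final view shows all three pots upright on the pad with lids shut, four balls in the dish, and the bystanders in place. I didn't weigh A. The stated 2.3 N and 1.88 N thresholds fit exactly four steel balls and one plastic one, so it stays untouched.

```bash
python3 -c "
from station import robot
print(robot.hand_in(),robot.current_time_s())"
```

```text
the job is handed in; nothing more can be done
the job is handed in; nothing more can be done
```

I handed the job in at about 37 s of robot time, with no verdict returned: both steel pots were weighed and emptied (four balls in the dish), and all three pots stand shut and upright on the pad; I took the third to hold the plastic ball from the stated force thresholds, without weighing it.

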